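Pulse the coffee grinder with its bayonet lid

ROBOT

A 6-joint arm with a two-finger parallel gripper is mounted at the origin on the work surface. World frame = base frame: x ahead of the robot, y to its left, z up, the work surface at z = 0. Lengths are in mm, angles in rad, forces in N, time in s.
With the tool pointing down it reaches from about 325 to 775 mm from the base axis. Payload 5.5 kg.
Tool frame: the origin (TCP) lies at the very end of the fingers, on their centre line; the grasp point (between the pads) lies 19 mm behind it; z points along the fingers, y is the line along which they close (so a half turn about z gives the same grasp; the last joint's range is limited). The gripper opens to 85 mm and grips with 20 to 120 N. Pads are 22 mm wide; open, the fingers measure 114 mm over their backs; the gripper's body (76 mm by 85 mm) begins 54 mm behind the grasp point. The pads swing forward as they close: fully open they stand 13 mm farther back than shut.
Start: joints at [1.214, 0.091, 1.231, -0, 1.82, -0.057], TCP at [177.202, 573.25, 231.275] pointing down, gripper open.
Joint ranges: [-2.87, 2.87], [-0.86, 2.18], [0.17, 2.46], [-1.51, 4.65], [0.06, 2.69], [-2.65, 2.65]. Speed limits (rad/s): [2.57, 2.57, 3.01, 3.14, 3.14, 3.14].

INTERFACE

Orientations are given as [roll, pitch, yaw] about the fixed x, y, z axes, in that order (R = Rz(yaw) Ry(pitch) Rx(roll)).
In Python, from station import sensors, imaging, close_job gives the robot as it stands.
- The arm moves only by the tool play_rows, never from a script. Its argument "rows" is text: rows parted by semicolons, each of 7 numbers parted by spaces: the turn, a rotation vector about the tool's x, y, z in rad, then the shift along the tool's x, y, z in mm, then the finger opening in mm, from 0 to 85.4. In form: ax ay az tx ty tz claw; .... A call has exactly 8 rows; each row shifts and turns the commanded pose from where the row before left it, along the tool's axes as they then stand; what a row does not reach is not made up. A row lasts 1/12 s, in which the tool goes at most 41.7 mm and 7.16 degrees, less where a joint would pass 70% of its speed; a pose out of reach is approached as far as the arm can. A call with a gripper value outside its range is refused whole. The fingers move at their own pace and stop on an object; the grip force is fixed at half the most. Time passes only in rows, so rows that do not move let the fingers close, or fill a call up. It gives the time, the measured TCP pose, the force, the opening and the grip force at its end, in the units of the state.
- sensors.observe(): the state, without advancing time (a new reading comes with each control period).
- imaging.capture(name): name is "scene" or "side" or "wrist"; returns a dict with "img" (384x512x3 uint8, red, green, blue), "z_map" (384x512 float32, mm along the optical axis (not along the pixel's ray), 0 where there is no reading), "camera_matrix" (3x3 intrinsics, pixels), "distortion" ([k1, k2, p1, p2, k3] as OpenCV has them; the pictures are not rectified), "position" and "rotation" of the camera in the world. Camera axes: x right, y down, z forward; pixel columns grow to the right and rows downward; lengths in mm; the calibration is good to about 2 mm. A picture is of the moment at which its call begins.
- close_job(): hands the job in; it is judged then, once.
The state is a dict: "time": time; "joint_pos": joint angles; "joint_velocities": joint speeds; "joint_efforts": joint torques, N m; "ee_pos": TCP position; "tool_rot": TCP orientation; "force": force on the tool from outside, world axes, zero at the start; "moment": the same for the moment, N m; "opening": finger opening in mm; "grasp_force": force on a finger pad.
Only numpy, scipy, OpenCV 4.12 (cv2) and the standard library are available. Lean on these libraries where they do the work, as an engineer would, in place of code of your own. Each camera call takes 0.05 s, during which the arm holds its last target. There are 200 camera calls.

TASK

Flip the cordless coffee grinder's red-tipped power toggle to on (away from its off side, over to the green dot), then fit the lid: drop its two orange lugs through the gaps in the collar until it is fully home, and twist it clockwise against its spring to the pulse position, pointers at the green marks, half way to the lock. Hold it there so that the grinder keeps pulsing, never letting it click into the lock, and finish while still gripping the lid at the pulse position. Leave the mug, the plate and the remote control where they are.

Things in the scene. Friction and masses are not known exactly. Their poses are not given: they have to be found in the camera images.
- grinder: Blue cordless coffee grinder, fixed by suction feet. Housing 112 (x) by 186 (y) by 60 mm high, y = -56 to +130 mm; on it a round bowl tower, radius 54 mm at its foot, 49.5 mm at its top, 110.5 mm above the table. Origin: on the table under the tower's axis; z up, x along the line through the collar's two gaps, y from the tower to the toggle.
- collar_seat (a point): On the tower's axis, 98.5 mm above the table, grinder's axes: here the fitted lid's underside rests. The collar's flange (hole radius 37.5 mm, 8 to 12 mm above this point) has gaps 0.60 rad wide at +x and -x for the lugs; orange stops of the drive ring leave a 0.54 rad notch under each, so the lid drops home within 0.1 rad of true. Once turned it cannot lift.
- drive_ring (a joint): Angle (rad) of the sprung ring under the collar that the lid's lugs turn; 0 at rest, grows clockwise seen from above. The lid turns about 0.1 rad freely before it takes the ring along. The spring turns it back with 0.1 N m at first, 0.2 N m half way. It pulses from 0.36 to 0.74, the green mark is 0.52; past 0.89 it snaps by itself into the lock at 1.05.
- power_switch (a joint): Angle (rad) of the power toggle: 0 = off, leaning to the grinder's -x side (white dot), 0.9 = on, leaning to its +x side (green dot). It springs over its middle (0.45) into either end; about 3 N at the tip moves it.
- switch_tip (a point): Centre of the toggle's red ball tip (13 mm across) on a 7 mm thick steel lever, 40 mm from its pivot, which lies at grinder x = 0, y = 98 mm, 64 mm above the table. Off: the tip is at grinder x = -17 mm, on: x = +17 mm, both 100 mm above the table. This point turns with the toggle.
- lid: Loose cream lid, right way up, 60 mm high, 0.1 to 0.2 kg. Origin: centre of its underside; x along its grip wing and two orange lugs. Spigot radius 34.5 mm, 14 mm high; lugs at +x, -x to radius 42 mm, 13 mm wide, 6 mm high. Disc radius 46 mm up to 26 mm, orange pointers over the lugs. Wing 66 mm (x) by 28 mm (y), from 26 to 60 mm up: pinch it across y from above. Same after half a turn.
- mug: White mug, 78 mm across and 85 mm high with a side handle; origin under its centre. A bystander.
- plate: Small white plate, 104 mm across and 14 mm high, with two red wrapped sweets; origin under its centre. A bystander.
- remote: Black remote control, 190 by 46 by 19 mm, lying flat along its x; origin under its centre. A bystander.
- pulse_mark (a point): One of two green marks on the tower's rim (49.5 mm radius, 107 mm high), half a turn apart, 0.62 rad clockwise (seen from above) of the white marks at the gaps: at pulse the lid's orange pointers face them. The red lock marks are 1.15 rad clockwise of the white ones.

How it is judged:
By the outcome, as a careful person would: the job done as asked, in the order asked, and still so for the second after the job is handed in, while the arm keeps its last pose, push and grip.
It also fails if it takes over 54 s, if anything falls off the work surface, if the arm or the gripper's body presses on something with over 40 N, if the wrist force passes 120 N, or if a joint passes its speed limit or range.

## Working session

There is one attempt and no reset: what is moved stays moved. The work goes in short steps, Python scripts to look and compute and a tool call to move; the robot and the scene stay as the last step left them, time stands still between calls to the robot, and variables do not carry over. Pictures are saved under pics/ and viewed, at most 10 in all, crops included, and the job is handed in when it is done.

Besides the shell and the picture viewer there is one more tool, called after "Request:" as name(argument=value, ...) on one line, values as JSON. play_rows: Moves the arm, as the interface text tells. Its arguments: {"type":"object","properties":{"rows":{"type":"string"}},"required":["rows"]}

```bash
ls; mkdir -p pics; python3 - <<'E'
from station import sensors, imaging
import cv2,numpy as np,pickle
s=sensors.observe();print(s)
for n in("scene","side"):
    c=imaging.capture(n);pickle.dump(c,open(n+".pkl","wb"))
    cv2.imwrite(f"pics/{n}0.png",c["img"][:,:,::-1]);print(n,c["position"],c["rotation"],c["camera_matrix"],c["distortion"])
E
```

```text
pics
{'time': 0.0, 'joint_pos': array([ 1.21430187e+00,  9.18536253e-02,  1.23189195e+00,  9.14780420e-07,
        1.81983521e+00, -5.67105796e-02]), 'joint_velocities': array([ 0.00096819, -0.00030342, -0.00156342,  0.00044711,  0.00029405,
       -0.00069652]), 'joint_efforts': array([-4.95137738e-04, -4.58722901e+01, -4.18025386e+01, -1.09124064e-04,
        1.15937358e-02,  2.48210745e-05]), 'ee_pos': array([177.09189281, 572.95910806, 230.15060466]), 'tool_rot': array([-3.13960777e+00, -1.13572986e-04,  2.84180889e+00]), 'force': array([ 0.28332268, -0.54333555, -0.22626752]), 'moment': array([ 0.00823297, -0.01845455,  0.05366079]), 'grasp_force': 0.0, 'opening': 85.37567104902239}
scene [1272.76903256  -19.08078777  873.98365882] [-2.43751437  0.0160898   1.59967952] [[447.58557156   0.         256.7823743 ]
 [  0.         447.58557156 198.82915974]
 [  0.           0.           1.        ]] [0.04040379 0.         0.         0.         0.        ]
side [ 565.75861382 -825.33157533  971.85643069] [-2.40968543 -0.00707761 -0.05055136] [[495.64650002   0.         259.92293822]
 [  0.         495.64650002 194.27499659]
 [  0.           0.           1.        ]] [-0.11308793  0.          0.          0.          0.        ]
```

View pics/scene0.png

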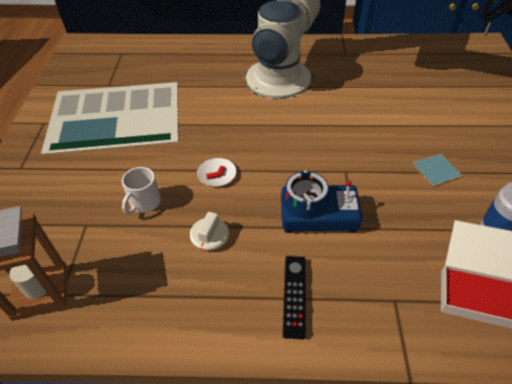

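View pics/side0.png

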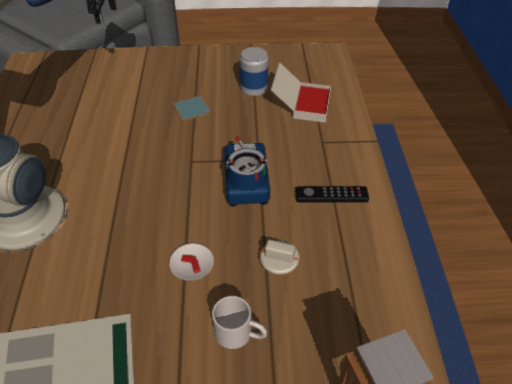

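The views show the grinder with the toggle at scene (348,185), the lid at (209,233), the mug at (142,190), the plate at (217,172) and the remote at (294,297). The side view shows the tower at (246,160), the toggle tip at (238,140) and the lid at (280,256).

```bash
cat > h.py <<'E'
import numpy as np,cv2
from scipy.spatial.transform import Rotation as R
def Rm(c):
    r=np.array(c["rotation"],float); return r if r.shape==(3,3) else R.from_euler("xyz",r).as_matrix()
def cloud(c):
    h,w=c["z_map"].shape; u,v=np.meshgrid(np.arange(w),np.arange(h))
    p=cv2.undistortPoints(np.stack([u,v],-1).reshape(-1,1,2).astype(np.float64),np.array(c["camera_matrix"]),np.array(c["distortion"])).reshape(h,w,2)
    ray=np.dstack([p,np.ones((h,w))])@Rm(c).T
    P=ray*c["z_map"][...,None]+np.array(c["position"]); return P,ray
def onplane(c,ray,u,v,z):
    r=ray[int(round(v)),int(round(u))];o=np.array(c["position"]);return o+r*(z-o[2])/r[2]
def hsv(c): return cv2.cvtColor(c["img"],cv2.COLOR_RGB2HSV)
def circ(x,y):
    A=np.c_[2*x,2*y,np.ones_like(x)];s=np.linalg.lstsq(A,x*x+y*y,rcond=None)[0];return s[0],s[1],np.sqrt(s[2]+s[0]**2+s[1]**2)
E
python3 - <<'E'
from h import *
import pickle
for n,lb,gb,tb in(("scene",(185,205,235,255),(275,165,365,240),(338,175,358,195)),("side",(255,232,305,278),(215,130,275,210),(228,132,246,148))):
    c=pickle.load(open(n+".pkl","rb"));P,ray=cloud(c);H=hsv(c)
    def sub(b): return P[b[1]:b[3],b[0]:b[2]].reshape(-1,3),H[b[1]:b[3],b[0]:b[2]].reshape(-1,3)
    p,h=sub(lb)
    w=p[(p[:,2]>55)&(p[:,2]<64)]; print(n,"wingtop",len(w),w.mean(0),cv2.minAreaRect(w[:,:2].astype(np.float32)))
    d=p[(p[:,2]>22)&(p[:,2]<30)]; print(" disc",len(d),circ(d[:,0],d[:,1]),d[:,2].mean())
    o=p[(p[:,2]>12)&(h[:,1]>150)&(h[:,0]<20)];print(" orange",o.round(0).tolist()[:12])
    p,h=sub(gb)
    b=p[(p[:,2]>55)&(p[:,2]<64)]; print(" housing",len(b),cv2.minAreaRect(b[:,:2].astype(np.float32)))
    r=p[(p[:,2]>106)&(p[:,2]<114)&(h[:,1]<90)]; print(" rim",len(r),circ(r[:,0],r[:,1]),r[:,2].mean(), cv2.minEnclosingCircle(r[:,:2].astype(np.float32)))
    p,h=sub(tb)
    t=p[((h[:,0]<8)|(h[:,0]>172))&(h[:,1]>150)&(h[:,2]>90)]; print(" tip",len(t),t.mean(0),np.median(t,0))
    for k,bb in(("mug",(115,160,165,220)),("plate",(190,155,242,192)),("remote",(275,250,315,345))) if n=="scene" else ():
        p,h=sub(bb);q=p[p[:,2]>6];print(" ",k,q.min(0),q.max(0))
    cv2.imwrite(f"pics/{n}_g.png",cv2.resize(c["img"][gb[1]-10:gb[3],gb[0]-10:gb[2]+10,::-1],None,fx=5,fy=5,interpolation=cv2.INTER_CUBIC))
E
```

```text
scene wingtop 278 [ 656.03426676 -163.421668     60.00360746] ((653.6539916992188, -163.5127410888672), (28.18387794494629, 66.48029327392578), 72.56451416015625)
 disc 527 (np.float64(655.1613812468213), np.float64(-165.30152927538552), np.float64(35.28323483773387)) 25.451778567520307
 orange [[690.0, -175.0, 28.0], [692.0, -175.0, 27.0], [697.0, -178.0, 14.0], [1273.0, -19.0, 874.0]]
 housing 1327 ((587.0067138671875, 99.16596221923828), (108.23959350585938, 182.84677124023438), 1.6347931623458862)
 rim 412 (np.float64(585.7059992069114), np.float64(62.04535502092176), np.float64(43.58907301930819)) 110.93151471382161 ((584.8938598632812, 60.535614013671875), 51.11856460571289)
 tip 22 [567.6152005  158.88527576 104.02618841] [567.64093512 158.80958619 104.02965229]
  mug [ 447.61649967 -435.45328037    6.23182888] [1272.76903256  -19.08078777  873.98365882]
  plate [ 397.1063774  -216.38776708    6.00461556] [1272.76903256  -19.08078777  873.98365882]
  remote [704.54260808 -19.08078777   6.13563419] [1272.76903256   69.07387496  873.98365882]
side wingtop 278 [ 649.62431457 -168.87458715   58.50791453] ((649.9046630859375, -167.48883056640625), (29.492412567138672, 64.56932067871094), 71.95892333984375)
 disc 374 (np.float64(650.2410797480018), np.float64(-165.42226954116074), np.float64(35.06006218858165)) 24.493744106397358
 orange [[609.0, -150.0, 23.0], [612.0, -149.0, 22.0], [611.0, -151.0, 21.0], [614.0, -153.0, 24.0], [684.0, -176.0, 24.0], [686.0, -179.0, 27.0], [688.0, -179.0, 27.0]]
 housing 536 ((580.8046264648438, 94.88139343261719), (106.52741241455078, 185.107666015625), 1.9927423000335693)
 rim 295 (np.float64(582.5365636924545), np.float64(60.17731958983313), np.float64(42.97977863098151)) 109.53566838578818 ((581.8491821289062, 61.498233795166016), 50.24277114868164)
 tip 18 [563.28528603 167.61776109  91.6304823 ] [563.702252   154.36321632 103.12145997]
```

View pics/scene_g.png

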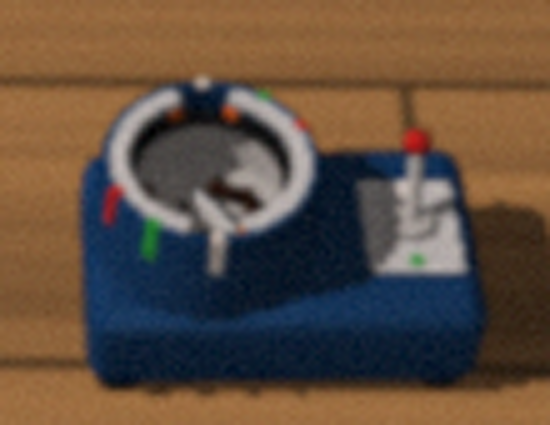

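The crop shows the collar gaps pointing along world x, with the toggle leaning away from the camera (off, -x). The tower is at about (584, 61), yaw 0.03. The lid is at about (652, -165), with its wing at 162°. Toggle first.

Request:
play_rows(rows="0 0 0 -31 -19.3 0 0;0 0 0 -31 -19.3 0 0;0 0 0 -31 -19.3 0 0;0 0 0 -31 -19.3 0 0;0 0 0 -31 -19.3 0 0;0 0 0 -31 -19.3 0 0;0 0 0 -31 -19.3 0 0;0 0 0 -31 -19.3 0 0")

```text
time: 0.77
ee_pos: [369.2, 350.9, 230.8]
tool_rot: [-3.141, -0.0, 2.842]
force: [-0.3, 0.2, -0.2]
opening: 0.2
grasp_force: 0.0
```

Request:
play_rows(rows="0 0 0 -31 -19.3 0 0;0 0 0 -31 -19.3 0 0;0 0 0 -31 -19.3 0 0;0 0 0 -31 -19.3 0 0;0 0 0 -31 -19.3 0 0;0 0 -0.1 0 0 0 0;0 0 -0.1 0 0 0 0;0 0 -0.1 0 0 0 0")

```text
time: 1.43
ee_pos: [488.5, 213.6, 230.5]
tool_rot: [-3.141, -0.001, -3.138]
force: [0.2, -0.5, 0.7]
opening: 0.1
grasp_force: 0.0
```

Request:
play_rows(rows="0 0 0 -21 -27.5 0 0;0 0 0 -22 -27.5 0 0;0 0 0 0 0 35 0;0 0 0 0 0 35 0;0 0 0 0 0 35 0;0 0 0 0 0 20 0;0 0 0 0 0 14 0;0 0 0 0 0 0 0")

```text
time: 2.1
ee_pos: [528.6, 158.9, 87.2]
tool_rot: [-3.14, -0.008, -3.142]
force: [-0.9, 0.4, -0.8]
opening: 0.4
grasp_force: 0.0
```

Request:
play_rows(rows="0 0 0 -6 0 0 0;0 0 0 -6 0 0 0;0 0 0 -6 0 0 0;0 0 0 -6 0 0 0;0 0 0 -6 0 0 0;0 0 0 -6 0 0 0;0 0 0 -6 0 0 0;0 0 0 0 0 0 0")

```text
time: 2.77
ee_pos: [574.9, 159.5, 93.0]
tool_rot: [3.141, 0.002, 3.141]
force: [-0.1, 0.1, 0.2]
opening: -0.3
grasp_force: 0.0
```

```bash
python3 - <<'E'
from h import *
from station import sensors, imaging
import pickle
for n in("scene","side"):
    c=imaging.capture(n);pickle.dump(c,open(n+"1.pkl","wb"));P,ray=cloud(c);H=hsv(c)
    b=(335,172,362,200) if n=="scene" else (222,128,258,152)
    p=P[b[1]:b[3],b[0]:b[2]].reshape(-1,3);h=H[b[1]:b[3],b[0]:b[2]].reshape(-1,3)
    t=p[((h[:,0]<8)|(h[:,0]>172))&(h[:,1]>150)&(h[:,2]>90)]
    print(n,len(t),np.median(t,0) if len(t) else 0)
c=pickle.load(open("scene1.pkl","rb"))
cv2.imwrite("pics/tog1.png",cv2.resize(c["img"][140:240,265:375,::-1],None,fx=5,fy=5))
E
```

```text
scene 13 [603.80344365 160.16593196 105.5994621 ]
side 16 [598.08832021 155.26217234 102.78355793]
```

View pics/tog1.png

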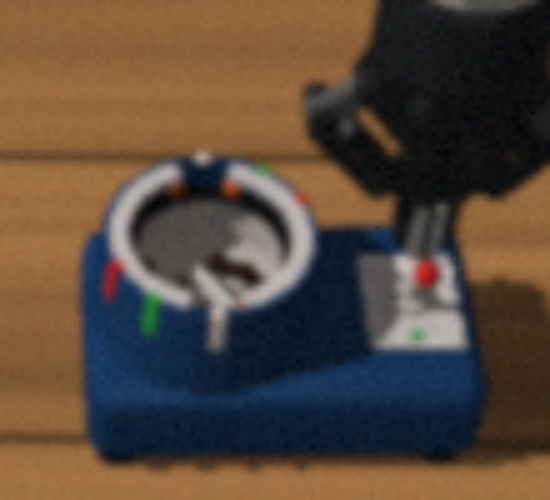

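The crop shows the ball at crop (427,273), leaning towards the green dot, so the toggle is on (tip x about 600). Retreating and going to the lid.

Request:
play_rows(rows="0 0 0 15 0 0 0;0 0 0 0 0 -35 0;0 0 0 0 0 -35 0;0 0 0 0 0 -35 0;0 0 0 0 0 -25 0;0 0 0 -10 -35 0 85;0 0 0 -10 -35 0 85;0 0 0 -10 -35 0 85")

```text
time: 3.53
ee_pos: [588.4, 54.0, 223.5]
tool_rot: [-3.142, 0.002, -3.139]
force: [0.9, 0.8, -0.1]
opening: 35.3
grasp_force: 0.0
```

Request:
play_rows(rows="0 0 0 -10 -37 0 85;0 0 0 -10 -37 0 85;0 0 0 -11 -37 0 85;0 0 0 -11 -37 0 85;0 0 0.1 -10 -36 0 85;0 0 0.1 -10 -36 0 85;0 0 0.1 0 0 0 85;0 0 0 0 0 0 85")

```text
time: 4.2
ee_pos: [646.3, -168.6, 221.3]
tool_rot: [-3.142, -0.001, 2.835]
force: [-0.3, -0.3, -0.6]
opening: 85.0
grasp_force: 0.0
```

```bash
python3 - <<'E'
from h import *
from station import sensors, imaging
import pickle
s=sensors.observe();print(s["ee_pos"],s["tool_rot"],s["time"])
c=imaging.capture("wrist");pickle.dump(c,open("w1.pkl","wb"));cv2.imwrite("pics/w1.png",c["img"][:,:,::-1])
P,ray=cloud(c);H=hsv(c);ok=(c["z_map"]>0)&(abs(P[...,0]-652)<60)&(abs(P[...,1]+165)<60)
m=ok&(P[...,2]>56)&(P[...,2]<65)
w=P[m];print(c["position"],len(w),np.median(w,0),cv2.minAreaRect(w[:,:2].astype(np.float32)))
d=P[ok&(P[...,2]>20)&(P[...,2]<30)];print(cv2.minEnclosingCircle(d[:,:2].astype(np.float32)))
o=P[ok&(P[...,2]>12)&(H[...,1]>150)&(H[...,0]<22)]
a=o[o[:,0]>652].mean(0);b=o[o[:,0]<652].mean(0);print(a,b,(a+b)/2,np.arctan2(*(b-a)[1::-1]))
E
```

```text
[ 646.28414504 -168.6227996   221.25426132] [-3.14153575e+00 -1.44339717e-03  2.83482264e+00] 4.2
[ 574.63343169 -146.2660844   364.16502538] 1537 [ 647.77914568 -164.26743589   59.73935116] ((649.4127197265625, -164.24285888671875), (27.091293334960938, 64.28192901611328), 72.05481719970703)
((650.0133666992188, -164.81146240234375), 45.7574348449707)
[nan nan nan] [ 612.84655724 -155.02685852   35.42380138] [nan nan nan] nan<stdin>:11: RuntimeWarning: Mean of empty slice.
  ret = um.true_divide(
```

View pics/w1.png

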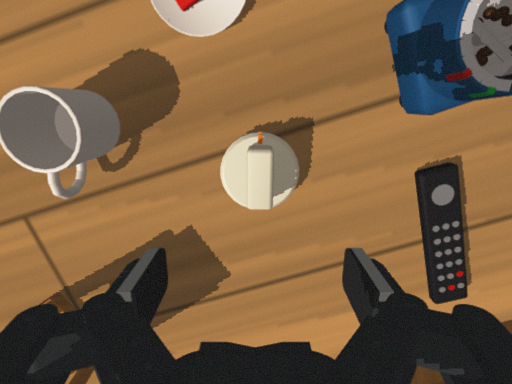

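The wrist picture shows the lid at (260,172), centre about (650,-164.6), wing at 2.83 rad, already aligned with the tool. Descending and gripping.

Request:
play_rows(rows="0 0 0 -2.6 5 20 85;0 0 0 0 0 35 85;0 0 0 0 0 35 85;0 0 0 0 0 35 85;0 0 0 0 0 35 85;0 0 0 0 0 18 85;0 0 0 0 0 12 85;0 0 0 0 0 0 85")

```text
time: 4.92
ee_pos: [648.9, -160.3, 29.0]
tool_rot: [3.141, -0.005, 2.846]
force: [-0.5, -0.0, -0.6]
opening: 84.8
grasp_force: 0.0
```

Request:
play_rows(rows="0 0 0 0 0 0 20;0 0 0 0 0 0 20;0 0 0 0 0 0 20;0 0 0 0 0 0 20;0 0 0 0 0 0 20;0 0 0 0 0 0 20;0 0 0 0 0 0 20;0 0 0 0 0 0 20")

```text
time: 5.58
ee_pos: [651.6, -162.7, 34.3]
tool_rot: [3.142, 0.003, 2.842]
force: [0.8, -0.5, 5.9]
opening: 27.0
grasp_force: 61.7
```

Request:
play_rows(rows="0 0 0 0 0 -10 20;0 0 0 0 0 -28 20;0 0 0 0 0 -28 20;0 0 0 0 0 -28 20;0 0 0 0 0 -28 20;0 0 0 0 0 -28 20;0 0 0 0 0 0 20;0 0 0 0 0 0 20")

```text
time: 6.25
ee_pos: [651.2, -162.5, 184.9]
tool_rot: [3.142, 0.004, 2.842]
force: [-0.3, 0.3, -2.3]
opening: 27.3
grasp_force: 60.7
```

Request:
play_rows(rows="0 0 0 12 30 0 20;0 0 0 12 30 0 20;0 0 0 12 30 0 20;0 0 0 12 30 0 20;0 0 -0.11 0 0 0 20;0 0 -0.11 0 0 0 20;0 0 -0.11 0 0 0 20;0 0 0 0 0 0 20")

```text
time: 6.92
ee_pos: [639.1, -32.9, 179.4]
tool_rot: [3.141, -0.005, -3.107]
force: [-0.2, -0.7, -2.4]
opening: 26.5
grasp_force: 60.6
```

```bash
python3 - <<'E'
from h import *
from station import sensors, imaging
import pickle
s=sensors.observe();print(s["ee_pos"],s["tool_rot"],s["time"],s["force"],s["opening"])
c=imaging.capture("wrist");pickle.dump(c,open("w2.pkl","wb"));cv2.imwrite("pics/w2.png",c["img"][:,:,::-1])
P,ray=cloud(c);H=hsv(c)
ok=(c["z_map"]>0)&(np.hypot(P[...,0]-584,P[...,1]-61)<60)
r=P[ok&(P[...,2]>106)&(P[...,2]<114)&(H[...,1]<90)];print("rim",len(r),r[:,2].mean(),circ(r[:,0],r[:,1]),cv2.minEnclosingCircle(r[:,:2].astype(np.float32)))
near=(c["z_map"]>0)&(np.hypot(P[...,0]-s["ee_pos"][0],P[...,1]-s["ee_pos"][1])<60)
d=P[near&(P[...,2]>s["ee_pos"][2]-15)&(P[...,2]<s["ee_pos"][2]+2)&(H[...,2]>120)&(H[...,1]<80)];print("disc",len(d),np.median(d,0),cv2.minEnclosingCircle(d[:,:2].astype(np.float32)))
E
```

```text
[639.1006943  -32.93613205 179.4071081 ] [ 3.14096461 -0.00452287 -3.10688161] 6.9167 [-0.16971451 -0.70831597 -2.39695411] 26.485132976951338
rim 4664 110.44076210085498 (np.float64(582.6634076916611), np.float64(61.26245833960775), np.float64(42.287320631429694)) ((582.7311401367188, 61.408843994140625), 50.123111724853516)
disc 8097 [618.49722825 -37.64361464 169.76046041] ((637.9207763671875, -33.37984848022461), 45.57337188720703)
```

View pics/w2.png

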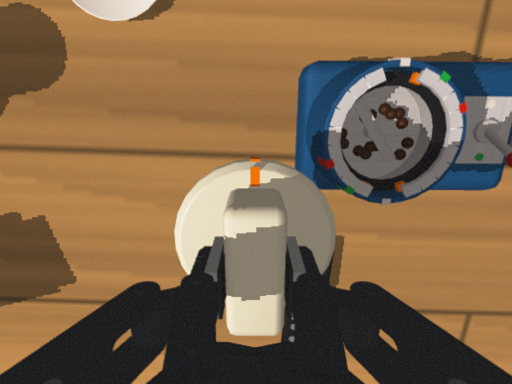

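The picture shows the lid held at (255,240) with its pointer at (255,175). The tower is centred at (396,130), with its white marks at (406,62) and (386,201). Now the angles.

```bash
python3 - <<'E'
from h import *
import pickle
c=pickle.load(open("w2.pkl","rb"));P,ray=cloud(c);H=hsv(c)
T=np.array([582.7,61.4]);L=np.array([637.9,-33.4])
r=np.hypot(P[...,0]-T[0],P[...,1]-T[1])
def ang(m,C,n):
    q=P[m][:,:2]-C
    for s in(1,-1):
        g=q[(q[:,0]*s>0)]
        if len(g): print(n,s,len(g),g.mean(0).round(1),np.arctan2(*(g.mean(0)*s)[::-1]).round(3))
hh,ss,v=H[...,0],H[...,1],H[...,2]
rim=(r>38)&(r<56)&(P[...,2]>95)
ang(rim&(hh>45)&(hh<80)&(ss>120),T,"green")
ang(rim&((hh<6)|(hh>174))&(ss>150),T,"red")
ang((r>44)&(r<58)&(P[...,2]>98)&(P[...,2]<109.5)&(ss<40)&(v>150),T,"white")
b=P[(P[...,2]>56)&(P[...,2]<63)&(hh>95)&(hh<125)&(ss>120)&(r<120)];print(cv2.minAreaRect(b[:,:2].astype(np.float32)))
m=(np.hypot(P[...,0]-L[0],P[...,1]-L[1])<52)&(P[...,2]>150)&(ss>150)&(hh<22);ang(m,L,"ptr")
w=P[(np.hypot(P[...,0]-L[0],P[...,1]-L[1])<45)&(P[...,2]>199)&(P[...,2]<208)&(ss<80)&(v>110)]
print(cv2.minAreaRect(w[:,:2].astype(np.float32)))
E
```

```text
green 1 58 [ 39.5 -26.3] -0.589
green -1 72 [-39.6  26.3] -0.587
red 1 99 [ 21.2 -44.1] -1.124
red -1 58 [-20.6  42.8] -1.123
white -1 42 [-29.6   1.6] -0.055
((581.0440063476562, 92.20934295654297), (105.43226623535156, 169.89564514160156), 1.4984285831451416)
ptr -1 224 [-39.2  -1.3] 0.032
((638.7767944335938, -39.89830017089844), (65.86708068847656, 40.90055465698242), 2.1946585178375244)
```

Request:
play_rows(rows="0 0 0 13 24.1 0 20;0 0 0 13 24.1 0 20;0 0 0 13 24.2 0 20;0 0 0 12.9 24.2 0 20;0 0 0 0 0 0 20;0 0 0 0 0 0 20;0 0 0 0 0 0 20;0 0 0 0 0 0 20")

```text
time: 7.63
ee_pos: [585.5, 60.6, 181.6]
tool_rot: [-3.141, -0.001, -3.114]
force: [-1.0, -0.4, -1.4]
opening: 27.1
grasp_force: 60.7
```

```bash
cat > disc.py <<'E'
from h import *
from station import sensors, imaging
import pickle
s=sensors.observe();print(s["ee_pos"],s["tool_rot"],s["time"],s["force"])
c=imaging.capture("wrist");pickle.dump(c,open("w3.pkl","wb"))
P,ray=cloud(c);H=hsv(c)
e=s["ee_pos"]
near=(c["z_map"]>0)&(np.hypot(P[...,0]-e[0],P[...,1]-e[1])<60)
d=P[near&(P[...,2]>e[2]-17)&(P[...,2]<e[2]+4)&(H[...,2]>120)&(H[...,1]<80)]
L,rad=cv2.minEnclosingCircle(d[:,:2].astype(np.float32));L=np.array(L);print("disc",np.median(d[:,2]),L,rad)
m=(np.hypot(P[...,0]-L[0],P[...,1]-L[1])<52)&(P[...,2]>e[2]-25)&(H[...,1]>150)&(H[...,0]<22)
q=(P[m][:,:2]-L).mean(0);print("ptr",q,np.arctan2(-q[1],-q[0]))
r=np.hypot(P[...,0]-582.7,P[...,1]-61.4)
b=P[(P[...,2]>106)&(P[...,2]<113)&(r<60)];print("rim visible",len(b), circ(b[:,0],b[:,1]) if len(b)>50 else "")
E
python3 disc.py
```

```text
[585.50421049  60.56378688 181.59876291] [-3.14117430e+00 -9.22356057e-04 -3.11380318e+00] 7.6333 [-1.01419218 -0.3761412  -1.38004682]
disc 171.9351502635414 [584.56872559  60.1546936 ] 45.725624084472656
ptr [-39.26652534  -1.04619463] 0.02663712096301242
rim visible 1940 (np.float64(578.9846001599667), np.float64(61.46827917367091), np.float64(42.5564821947742))
```

Request:
play_rows(rows="0 0 0 1.8 1.2 6 20;0 0 0 0 0 6 20;0 0 0 0 0 6 20;0 0 0 0 0 6 20;0 0 0 0 0 6 20;0 0 0 0 0 0 20;0 0 0 0 0 0 20;0 0 0 0 0 0 20")

```text
time: 8.35
ee_pos: [583.6, 62.7, 152.5]
tool_rot: [-3.142, 0.0, -3.111]
force: [-0.3, 0.1, -1.7]
opening: 26.9
grasp_force: 60.7
```

```bash
python3 disc.py; python3 - <<'E'
from h import *
from station import imaging
a=imaging.capture("scene")["img"][155:245,265:345,::-1];b=imaging.capture("side")["img"][115:205,205:285,::-1]
w=imaging.capture("wrist")["img"][:,:,::-1]
cv2.imwrite("pics/hov.png",np.hstack([cv2.resize(a,None,fx=5,fy=5),cv2.resize(b,None,fx=5,fy=5)]))
E
```

```text
[583.55276657  62.73944312 152.47632077] [-3.14158255e+00  2.69584648e-04 -3.11138392e+00] 8.35 [-0.30415723  0.13970955 -1.70740506]
disc 142.79369751894748 [582.67016602  62.51640701] 45.83026885986328
ptr [-39.68181901  -1.20251051] 0.030294544003791765
rim visible 1723 (np.float64(582.0173245566348), np.float64(61.71488843180805), np.float64(46.49202624360829))
```

View pics/hov.png

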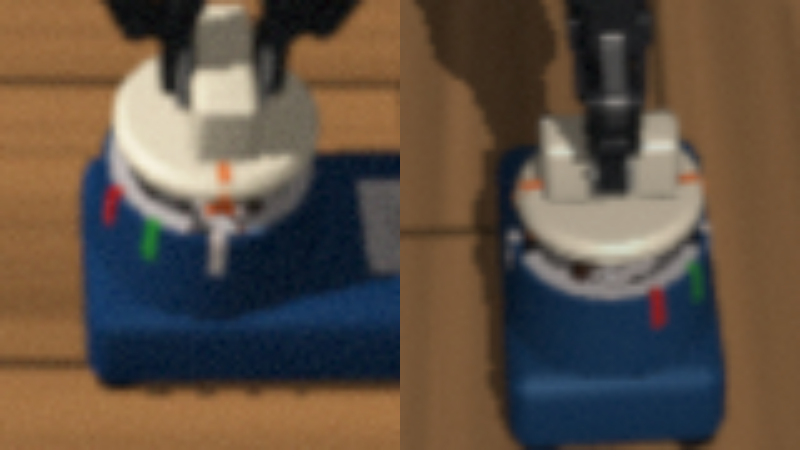

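The crops show the lid hovering over the collar, with its pointer in line with the white mark (left crop about (220,200)). Lowering gently.

Request:
play_rows(rows="0 0 0 0 -0.6 2 20;0 0 0 0 0 2 20;0 0 0 0 0 2 20;0 0 0 0 0 2 20;0 0 0 0 0 2 20;0 0 0 0 0 0 20;0 0 0 0 0 0 20;0 0 0 0 0 0 20")

```text
time: 9.22
ee_pos: [583.5, 62.1, 142.3]
tool_rot: [3.142, 0.0, -3.111]
force: [-0.6, 0.7, -1.5]
opening: 27.0
grasp_force: 60.7
```

Request:
play_rows(rows="0 0 0 0 0 2 20;0 0 0 0 0 2 20;0 0 0 0 0 2 20;0 0 0 0 0 1 20;0 0 0 0 0 1 20;0 0 0 0 0 0 20;0 0 0 0 0 0 20;0 0 0 0 0 0 20")

```text
time: 9.88
ee_pos: [583.5, 62.1, 134.4]
tool_rot: [3.142, 0.0, -3.111]
force: [0.7, -0.2, -2.2]
opening: 27.1
grasp_force: 60.7
```

```bash
python3 disc.py
```

```text
[583.51773265  62.13176517 134.3538001 ] [ 3.14159175e+00  8.22040558e-05 -3.11137735e+00] 9.8833 [ 0.73298368 -0.18137301 -2.15371832]
disc 124.71272000807264 [582.76782227  61.46070099] 45.75728988647461
ptr [-35.84518594   6.62127314] -0.18265968028172305
rim visible 1890 (np.float64(582.8422306578561), np.float64(61.63711232681362), np.float64(47.839149567124245))
```

Request:
play_rows(rows="0 0 0 0 0 0.5 20;0 0 0 0 0 0.5 20;0 0 0 0 0 0.5 20;0 0 0 0 0 0.5 20;0 0 0 0 0 0 20;0 0 0 0 0 0 20;0 0 0 0 0 0 20;0 0 0 0 0 0 20")

```text
time: 10.6
ee_pos: [583.5, 62.1, 132.7]
tool_rot: [3.142, 0.0, -3.111]
force: [-1.9, -0.7, 2.4]
opening: 26.9
grasp_force: 61.1
```

Seated with light contact (force z went from -2 to +2.4 N). Twisting clockwise.

Request:
play_rows(rows="0 0 0.05 0 0 0 20;0 0 0.05 0 0 0 20;0 0 0.05 0 0 0 20;0 0 0.05 0 0 0 20;0 0 0.05 0 0 0 20;0 0 0.05 0 0 0 20;0 0 0.05 0 0 0 20;0 0 0.05 0 0 0 20")

```text
time: 11.27
ee_pos: [583.9, 61.7, 132.8]
tool_rot: [-3.141, 0.001, 2.769]
force: [-1.3, -1.5, 1.8]
opening: 27.3
grasp_force: 61.2
```

Request:
play_rows(rows="0 0 0.04 0 0 0 20;0 0 0.04 0 0 0 20;0 0 0.04 0 0 0 20;0 0 0.04 0 0 0 20;0 0 0.04 0 0 0 20;0 0 0.02 0 0 0 20;0 0 0 0 0 0 20;0 0 0 0 0 0 20")

```text
time: 11.93
ee_pos: [583.8, 61.6, 132.8]
tool_rot: [-3.141, 0.001, 2.552]
force: [-1.7, -2.8, 4.4]
opening: 26.6
grasp_force: 61.4
```

```bash
cat > end.py <<'E'
from h import *
from station import sensors, imaging
s=sensors.observe();print(s["ee_pos"],s["tool_rot"],s["time"],s["force"],s["moment"],s["grasp_force"])
c=imaging.capture("wrist");P,ray=cloud(c);H=hsv(c)
L=np.array([582.8,61.5]);r=np.hypot(P[...,0]-L[0],P[...,1]-L[1])
m=(r<50)&(r>30)&(P[...,2]>118)&(P[...,2]<135)&(H[...,1]>150)&(H[...,0]>6)&(H[...,0]<22)
q=P[m];print(len(q),q.mean(0));q=(q[:,:2]-L).mean(0);print("ptr",q,np.arctan2(-q[1],-q[0]))
d=P[(r<50)&(P[...,2]>115)&(P[...,2]<135)&(H[...,2]>120)&(H[...,1]<80)];print("disc",np.median(d[:,2]),cv2.minEnclosingCircle(d[:,:2].astype(np.float32)))
a=imaging.capture("scene")["img"][155:245,265:365,::-1];b=imaging.capture("side")["img"][115:205,205:265,::-1]
cv2.imwrite("pics/end.png",np.hstack([cv2.resize(a,None,fx=5,fy=5),cv2.resize(b,None,fx=5,fy=5)]))
E
python3 end.py
```

```text
[583.79757989  61.63445708 132.78300348] [-3.14147417e+00  1.32022393e-03  2.55248177e+00] 11.9333 [-1.6567574  -2.78836361  4.39606429] [-0.62891356  0.12554974  0.25658403] 61.370097398757935
189 [550.41813493  83.03634186 123.9104933 ]
ptr [-32.38186507  21.53634186] -0.5868992915967255
disc 123.05627787774722 ((583.0076293945312, 61.1782341003418), 45.923362731933594)
```

View pics/end.png

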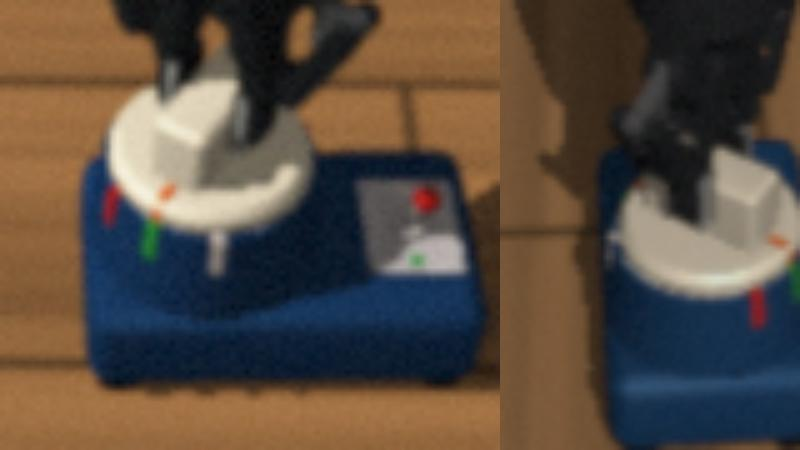

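The crop shows the pointer over the green mark at about (155,205) and the toggle still on. The measured pointer angle is -0.587, against -0.588 for the mark. Holding, then handing in.

Request:
play_rows(rows="0 0 0 0 0 0 20;0 0 0 0 0 0 20;0 0 0 0 0 0 20;0 0 0 0 0 0 20;0 0 0 0 0 0 20;0 0 0 0 0 0 20;0 0 0 0 0 0 20;0 0 0 0 0 0 20")

```text
time: 12.75
ee_pos: [583.8, 61.7, 132.7]
tool_rot: [-3.141, 0.001, 2.552]
force: [-0.3, -4.3, 4.9]
opening: 26.9
grasp_force: 61.6
```

```bash
python3 end.py && python3 -c "
from station import close_job
print(close_job())"
```

```text
[583.76572271  61.67528121 132.73972645] [-3.14148626e+00  1.18682684e-03  2.55171396e+00] 12.75 [-0.30643532 -4.27561799  4.86373495] [-0.97059453 -0.00242077  0.29974258] 61.5770423412323
190 [550.48081614  82.99759023 123.87137063]
ptr [-32.31918386  21.49759023] -0.5869622738017345
disc 123.05423930953489 ((583.13037109375, 61.26285171508789), 45.956642150878906)
the job is handed in; nothing more can be done
None
```

I flipped the toggle to on, fitted the lid fully home, and handed the job in at about 12.8 s with the lid still gripped at the pulse position: its pointer read -0.587 rad against the green mark's -0.588. The arm never went near the mug, plate or remote.

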